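# Set up two casting flasks over their wax trees

### The job

Get both wax trees ready for investing: stand the taller tree upright in the middle socket of the larger rubber base and the shorter tree in the smaller base, and only when its tree is in, lower over each the steel flask that fits that base, until it stands upright fully down inside the base's rim. Lower trees and flasks into place without dropping or toppling them, and leave the file, the bench block and the tin where they lie.

Things in the scene. Friction and masses are not known exactly. Their poses are not given: they have to be found in the camera images.
- large_base: the larger of two loose dark grey rubber flask bases: round dish 88 mm across, 22 mm high, floor 10 mm above its underside. Inside of rim tapers from 76 mm diameter at the top to 67.5 at the floor; the flask stands within it. In the middle a boss 43 mm across, 20 mm high, with a tapered socket for the tree's foot: 34 mm at the mouth, 27 at the same floor. Origin: centre of underside, z up.
- small_base: the smaller of two loose dark grey rubber flask bases: round dish 74 mm across, 22 mm high, floor 10 mm above its underside. Inside of rim tapers from 62 mm diameter at the top to 53.5 at the floor; the flask stands within it. In the middle a boss 39 mm across, 20 mm high, with a tapered socket for the tree's foot: 30 mm at the mouth, 23 at the same floor. Origin: centre of underside, z up.
- tall_tree: the taller of two blue-green wax casting trees, 78 mm high, 35 g, upright on a round foot 24 mm across, 6 mm thick. Round trunk 10 mm in diameter; ring patterns branch off it from 10 to 46 mm height, out to 20 mm from the axis; bare trunk, to hold it by, from 48 mm to the top. Origin: centre of the foot's underside, z up along the trunk. In its base it ends 12 mm below the flask's top.
- short_tree: the shorter wax tree, 54 mm high, 20 g, upright on a round foot 20 mm across, 6 mm thick. Round trunk 10 mm in diameter; ring patterns branch off it from 10 to 24 mm height, out to 15 mm from the axis; bare trunk, to hold it by, from 25 mm to the top. Origin: centre of the foot's underside, z up along the trunk. In its base it ends 10 mm below the flask's top.
- large_flask: the larger steel casting flask, a plain tube open at both ends, standing upright: 64 mm outside diameter, 3 mm wall (58 mm bore), 90 mm high, about 0.4 kg. Origin: centre of its lower end, z up along its axis. It goes over the tall tree into the large base.
- small_flask: the smaller steel casting flask, a plain tube open at both ends, standing upright: 50 mm outside diameter, 3 mm wall (44 mm bore), 64 mm high, about 0.22 kg. Origin: centre of its lower end, z up along its axis. It goes over the short tree into the small base.
- file: bystander: hand file with a wooden handle (24 mm thick), 305 mm long, lying crosswise beyond the work. Origin: on the bench under the ferrule where the blade leaves the handle; x points along the blade.
- bench_block: bystander: square steel bench block 64 x 64 x 20 mm lying flat to the right of the work. Origin: centre of the underside.
- tin: bystander: small round lidded aluminium tin, 44 mm across and 25 mm high, amid the work, left of the middle. Origin: centre of the underside.
Not all that is in view belongs to the job. What is shaped like the tall_tree but yellow is not meant. Leave any pink look-alike of the short_tree alone.

How it is judged:
By the outcome, as a careful person would: the job done as asked, in the order asked, and still so for the second after the job is handed in, with the robot touching nothing.
It also fails if it takes over 118 s, if anything falls off the work surface, if the arm or the gripper's body presses on something with over 40 N, if the wrist force passes 120 N, or if a joint passes its speed limit or range.

### The arm

A 7-joint arm with a two-finger parallel gripper is mounted at the origin on the work surface. World frame = base frame: x ahead of the robot, y to its left, z up, the work surface at z = 0. Lengths are in m, angles in rad, forces in N, time in s.
With the tool pointing down it reaches from about 0.4 to 0.85 m from the base axis. Payload 10.4 kg.
Tool frame: the origin (TCP) lies midway between the tips of the shut fingers; the grasp point (between the pads) lies 19 mm behind it; z points along the fingers, x is the direction in which the jaws open and shut, and the axes are right-handed (so a half turn about z gives the same grasp; the last joint's range is limited). The gripper opens to 85 mm and grips with 20 to 120 N. Pads are 22 mm wide; open, the fingers measure 114 mm over their backs; the gripper's body (76 mm by 85 mm) begins 54 mm behind the grasp point. The pads swing forward as they close: fully open they stand 13 mm farther back than shut.
Start: joints at [1.223, 0.332, -0.065, 1.46, 0.022, 1.35, -0.088], TCP at [0.199, -0.592, 0.231] pointing down, gripper open.
Joint ranges: [-2.6, 2.6], [-0.5, 2.12], [-1.47, 1.34], [0.16, 2.42], [-1.27, 4.41], [0.06, 2.06], [-2.6, 2.6]. Speed limits (rad/s): [2.22, 2.22, 2.79, 2.79, 3.14, 3.14, 3.14].

### API

Orientations are given as a unit quaternion [x, y, z, w].
In Python, from workcell import monitor, eyes, ticket, models gives the robot as it stands.
- The arm moves only by the tool servo_tool, never from a script. Its argument "motion" is a list of rows, each a list of 7 numbers: the opening, from 0 (shut) to 1 (fully open), then the shift along the tool's x, y, z in m, then the turn, a rotation vector about the tool's x, y, z in degrees. In form: [[fingers, tx, ty, tz, rx, ry, rz], ...]. A call has 1 to 20 rows; each row is the pose to reach, as a shift and turn from the pose commanded when the call began, along the tool's axes at that moment; what a row does not reach only later rows make up. A row lasts 1/8 s, in which the tool goes at most 62.5 mm and 10.7 degrees, less where a joint would pass 70% of its speed; a pose out of reach is approached as far as the arm can. A call with a gripper value outside its range is refused whole. The fingers move at their own pace and stop on an object; "grip_force" is the grip in N (left out, the last holds). Time passes only in rows, so rows that repeat a pose let the fingers close. It gives the time, the measured TCP pose, the force and the opening at its end, in the units of the state.
- monitor.get_obs(): the state, without advancing time (a new reading comes with each control period).
- eyes.camera(name): name is "scene" or "top" or "wrist"; returns (picture, depth): 480x640x3 uint8, blue, green, red; 480x640 float32, m along the optical axis (not along the pixel's ray), 0 where there is no reading.
- eyes.camera_info(name): a dict with "intrinsics" (3x3 intrinsics, pixels), "k1" (the pictures are not rectified: a ray, as slopes to the right and down, at radius r is drawn at 1 + k1 r^2 times it, then the intrinsics apply), "extrinsics" (4x4, takes a point from world to camera coordinates); the wrist camera has in their place "tool_from_camera" (4x4, takes a point from camera to tool coordinates, whose origin is the TCP and whose axes are the tool frame's). Camera axes: x right, y down, z forward; pixel columns grow to the right and rows downward; lengths in m; the calibration is good to about 2 mm. A picture is of the moment at which its call begins: read the wrist's pose just before it. camera_info takes no time and is no camera call.
- ticket.hand_in(): hands the job in, once; it reports no verdict.
Trained networks look in the newest picture that a camera, given by its name, has taken for a name from the list of things; names that differ only in an ending like _2 or _b are one class to them, and where a whole thing is asked for, a point or a joint stands for the part that bears it (a point fixed in the world has none). Each returns a list of dicts, best first, with "confidence" (0 to 1); they miss things now and then, are a little off and sometimes report something else, mostly with a low value. They report only what shows in the picture. A call takes as long as a camera call. They do not tell look-alikes from the thing itself.
- models.boxes_of(camera, thing): "point" ([x, y, z] in m, in the coordinates of the camera as it stood for that picture, good to about 4 mm: the middle of the surface that is visible of it).
The state is a dict: "clock": time; "joint_pos": joint angles; "joint_velocities": joint speeds; "tau": joint torques, N m; "position": TCP position; "ee_rot": TCP orientation; "ft_force": force on the tool from outside, world axes, zero at the start; "torque": the same for the moment, N m; "grip_width": opening from 0.0 (shut) to 1.0 (fully open).
Only numpy, scipy, OpenCV 4.12 (cv2) and the standard library are available. Lean on these libraries where they do the work, as an engineer would, in place of code of your own. Each camera call takes 0.05 s, during which the arm holds its last target. There are 200 camera calls.

## Working session

There is one attempt and no reset: what is moved stays moved. The work goes in short steps, Python scripts to look and compute and a tool call to move; the robot and the scene stay as the last step left them, time stands still between calls to the robot, and variables do not carry over. Pictures are saved under pics/ and viewed, about 12 in all and at most 16, crops included, and the job is handed in when it is done.

Besides the shell and the picture viewer there is one more tool, called after "Emit:" as a command line: name --pt "numbers of a row" for each row, then --argument value for the rest. servo_tool: Moves the arm, as the interface text tells. Its arguments: {"type":"object","properties":{"motion":{"type":"array"},"grip_force":{"type":"number"}},"required":["motion"]}

```bash
mkdir -p pics; ls
python3 - <<'E'
from workcell import monitor, eyes
import cv2,numpy as np
print(monitor.get_obs())
for n in ("scene","top"):
    p,d=eyes.camera(n); i=eyes.camera_info(n); print(n,i)
    cv2.imwrite(f"pics/{n}1.png",p); np.save(f"{n}_d.npy",d)
print(eyes.camera_info("wrist"))
E
```

```text
pics
{'clock': 0.0, 'joint_pos': array([ 1.22340182,  0.33289632, -0.06471561,  1.46095809,  0.02156479,
        1.34991014, -0.08852196]), 'joint_velocities': array([ 0.00061264,  0.00030039, -0.00054502, -0.0003202 ,  0.00052765,
        0.00033191, -0.00044519]), 'tau': array([ 4.37773897e-04, -6.25430131e+01,  4.95692866e-02, -3.91593897e+01,
        1.63398444e-02,  9.91256878e-03, -4.41812756e-05]), 'position': array([ 0.19933616, -0.59194927,  0.2304927 ]), 'ee_rot': array([ 8.12132808e-01, -5.83472156e-01, -6.08828103e-04, -4.19030684e-04]), 'ft_force': array([-0.65351003, -0.42492165,  0.06813587]), 'torque': array([ 0.00741756, -0.0053051 , -0.00689195]), 'grip_width': 0.9994052009034591}
scene {'intrinsics': array([[541.02960998,   0.        , 321.42072453],
       [  0.        , 541.02960998, 241.31808532],
       [  0.        ,   0.        ,   1.        ]]), 'k1': -0.11178395576208648, 'extrinsics': array([[-0.87900414,  0.47654575, -0.01599579,  0.55242653],
       [ 0.27355455,  0.47653534, -0.835513  , -0.07123393],
       [-0.39053761, -0.73879511, -0.5492378 ,  1.18
[... 392 characters left out ...]
3,  0.56241542],
       [ 0.17307686,  0.01611425, -0.98477649,  0.94694028],
       [ 0.        ,  0.        ,  0.        ,  1.        ]])}
{'intrinsics': array([[401.21416313,   0.        , 316.19368629],
       [  0.        , 401.21416313, 235.75714107],
       [  0.        ,   0.        ,   1.        ]]), 'k1': -0.05165726180866684, 'tool_from_camera': array([[ 9.99999799e-01,  3.19220026e-04, -5.47175830e-04,
         3.49392877e-04],
       [-1.42923333e-04,  9.55174611e-01,  2.96042973e-01,
        -7.60085896e-02],
       [ 6.17151306e-04, -2.96042835e-01,  9.55174465e-01,
        -1.42188294e-01],
       [ 0.00000000e+00,  0.00000000e+00,  0.00000000e+00,
         1.00000000e+00]])}
```

View pics/scene1.png

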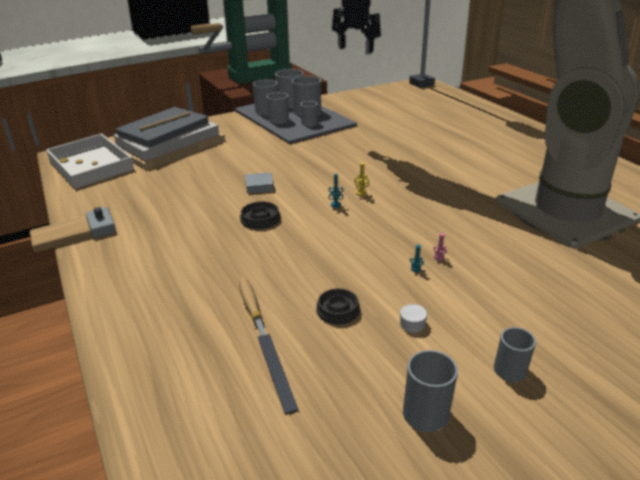

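View pics/top1.png

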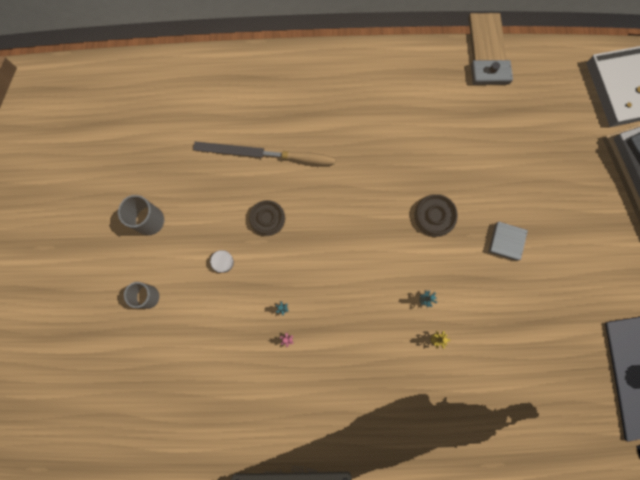

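The top picture shows these objects:
- Tall-tree candidates: teal (428,299) and yellow (440,339). I take the teal one, because yellow is excluded.
- Short-tree candidates: teal (281,308) and pink (286,340). I take the teal one, because pink is excluded.
- Bases: large at (435,215), small at (267,218).
- Flasks: large at (140,213), small at (140,295).

The flasks on the tray at the back are not part of the job.

```bash
cat > h.py <<'E'
import numpy as np, cv2
from scipy.spatial.transform import Rotation as R
from workcell import monitor, eyes
def T_wc(name,obs=None):
    i=eyes.camera_info(name)
    if name!="wrist": return np.linalg.inv(i["extrinsics"])
    T=np.eye(4);T[:3,:3]=R.from_quat(obs["ee_rot"]).as_matrix();T[:3,3]=obs["position"]
    return T@i["tool_from_camera"]
def rays(name,uv):
    i=eyes.camera_info(name)
    return cv2.undistortPoints(np.float64(uv).reshape(-1,1,2),i["intrinsics"],np.array([i["k1"],0,0,0,0.])).reshape(-1,2)
def at_z(name,uv,z,obs=None):
    T=T_wc(name,obs); r=rays(name,uv); d=np.c_[r,np.ones(len(r))]@T[:3,:3].T
    return T[:3,3]+d*((z-T[2,3])/d[:,2])[:,None]
def cloud(name,d,obs=None):
    T=T_wc(name,obs); v,u=np.mgrid[:480,:640]; r=rays(name,np.c_[u.ravel(),v.ravel()])
    z=d.ravel()[:,None]; P=np.c_[r*z,z]@T[:3,:3].T+T[:3,3]; P[z[:,0]<=0]=np.nan
    return P.reshape(480,640,3)
def tool(obs,p):
    "world offset to p from TCP in tool axes"
    return R.from_quat(obs["ee_rot"]).inv().apply(np.asarray(p)-obs["position"])
E
python3 - <<'E'
from h import *
d=np.load("top_d.npy"); P=cloud("top",d); im=cv2.imread("pics/top1.png")
rois=dict(tall=(405,280,40,40),yellow=(412,322,40,36),short=(265,295,30,25),pink=(272,329,30,25),Lbase=(405,185,65,60),Sbase=(240,192,55,52),Lfl=(110,190,60,52),Sfl=(118,278,48,38),tin=(203,246,36,32),block=(485,218,46,46),file=(188,135,150,36))
for k,(x,y,w,h) in rois.items():
    q=P[y:y+h,x:x+w].reshape(-1,3); q=q[np.isfinite(q[:,2])]; t=q[q[:,2]>.006]
    zt=np.percentile(t[:,2],97); s=t[t[:,2]>zt-.006]
    (c,r)=cv2.minEnclosingCircle(np.float32(s[:,:2])*1000)
    print(k,"n",len(t),"table",np.round(np.median(q[q[:,2]<.006][:,2])*1000,1),"ztop",round(zt*1000,1),"circ",np.round(c,1),round(r,1),"med",np.round(np.median(s[:,:2],0)*1000,1), "allmed",np.round(np.median(t[:,:2],0)*1000,1))
s=cv2.imread("pics/scene1.png")[150:290,310:470]; t=im[270:360,260:460]
s=cv2.resize(s,None,fx=4,fy=4)[:,:640]; t=cv2.resize(t,(640,288)); 
cv2.imwrite("pics/crop1.png",cv2.resize(np.vstack([s[:300],t]),(640,588)))
E
```

```text
tall n 171 table -0.5 ztop 78.4 circ [ 441.6 -272.8] 5.0 med [ 442.  -272.3] allmed [ 440.4 -270.3]
yellow n 215 table -0.4 ztop 78.9 circ [ 362.4 -291.8] 4.9 med [ 363.  -292.3] allmed [ 363.7 -289.4]
short n 109 table -0.1 ztop 55.0 circ [431.7  10.8] 4.9 med [432.4  10.4] allmed [430.5   9.5]
pink n 99 table -0.1 ztop 55.3 circ [371.2   2.4] 4.5 med [370.7   2. ] allmed [370.7   1.7]
Lbase n 1416 table -0.5 ztop 22.8 circ [ 612.7 -304.7] 41.7 med [ 614.2 -306.2] allmed [ 611.7 -304.6]
Sbase n 1013 table -0.2 ztop 23.1 circ [616.1  39.9] 34.2 med [617.8  41.1] allmed [615.   39.3]
Lfl n 1151 table 0.2 ztop 90.8 circ [619.7 285.7] 32.5 med [618.  284.2] allmed [619.6 286.4]
Sfl n 610 table 0.2 ztop 65.7 circ [461.2 285.7] 25.9 med [462.2 286.3] allmed [461.9 288.1]
tin n 383 table -0.1 ztop 27.5 circ [527.3 128.6] 22.1 med [527.1 129.1] allmed [526.7 128.5]
block n 1054 table -0.7 ztop 22.8 circ [ 553.7 -447.2] 44.2 med [ 553.7 -446.6] allmed [ 552.6 -445. ]
file n 1087 table -0.1 ztop 24.0 circ [742.2 -47.8] 54.3 med [738.3 -54.3] allmed [750.7  25. ]
```

View pics/crop1.png

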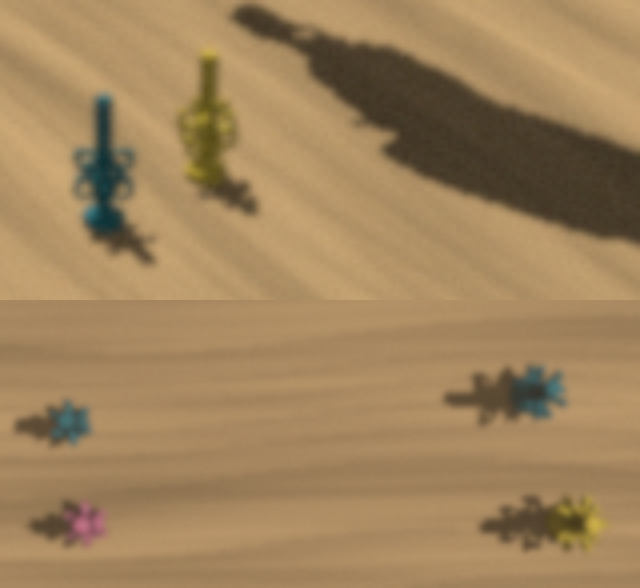

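Emit:
servo_tool --pt "0.5 -0.01 -0.015 0 0 0 1" --pt "0.5 -0.034 -0.05 0 0 0 3" --pt "0.5 -0.067 -0.1 0.01 0 0 6" --pt "0.5 -0.101 -0.15 0.01 0 0 9" --pt "0.5 -0.135 -0.2 0.02 0 0 12" --pt "0.5 -0.17 -0.25 0.02 0 0 14" --pt "0.5 -0.2 -0.295 0.03 0 0 17" --pt "0.5 -0.215 -0.32 0.03 0 0 18" --pt "0.5 -0.225 -0.332 0.03 0 0 18.6" --pt "0.5 -0.225 -0.332 0.03 0 0 18.6" --pt "0.5 -0.225 -0.332 0.03 0 0 18.6"

```text
clock: 1.48
position: [0.4417, -0.274, 0.2012]
ee_rot: [-0.707, 0.707, 0.0, -0.0]
ft_force: [-0.8, -0.7, -0.7]
grip_width: 0.501
```

```bash
cat > look.py <<'E'
from h import *
import sys
o=monitor.get_obs(); p,d=eyes.camera("wrist"); cv2.imwrite(f"pics/{sys.argv[1]}.png",p); np.save("w_d.npy",d); np.save("w_o.npy",o,allow_pickle=True)
P=cloud("wrist",d,o)
print(o["clock"],np.round(o["position"]*1000,1),np.round(R.from_quat(o["ee_rot"]).as_matrix()[:,0],4),np.round(o["ft_force"],2),o["grip_width"])
def fit(x,y,rad,zlo,zhi):
    q=P.reshape(-1,3); m=(np.hypot(q[:,0]-x,q[:,1]-y)<rad)&(q[:,2]>zlo)&(q[:,2]<zhi); s=q[m]
    if len(s)<5: print("none"); return
    c,r=cv2.minEnclosingCircle(np.float32(s[:,:2])*1000)
    print("n",len(s),"circ",np.round(c,1),round(r,1),"mean",np.round(s.mean(0)*1000,1))
for a in sys.argv[2:]: fit(*map(float,a.split(",")))
E
python3 look.py w1 .4416,-.2728,.03,.07,.085 .4416,-.2728,.03,.05,.07
```

```text
1.475 [ 441.7 -274.   201.2] [-6.e-04 -1.e+00  2.e-04] [-0.79 -0.75 -0.67] 0.5008615052811866
n 184 circ [ 442.4 -273.6] 5.0 mean [ 443.1 -273.8   76.8]
n 83 circ [ 444.1 -273.9] 4.5 mean [ 446.1 -273.9   60.1]
```

View pics/w1.png

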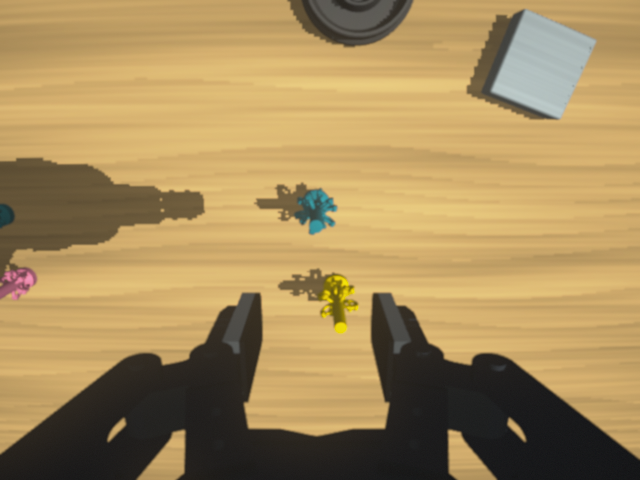

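Emit:
servo_tool --pt "0.5 0 -0.001 0.03 0 0 0" --pt "0.5 0 -0.001 0.07 0 0 0" --pt "0.5 0 -0.001 0.11 0 0 0" --pt "0.5 0 -0.001 0.135 0 0 0" --pt "0.5 0 -0.001 0.15 0 0 0" --pt "0.5 0 -0.001 0.15 0 0 0" --pt "0.2 0 -0.001 0.15 0 0 0" --pt "0 0 -0.001 0.15 0 0 0" --pt "0 0 -0.001 0.15 0 0 0" --pt "0 0 -0.001 0.15 0 0 0" --pt "0 0 -0.001 0.15 0 0 0" --pt "0 0 -0.001 0.15 0 0 0" --grip_force 30

```text
clock: 3.02
position: [0.4441, -0.2736, 0.0524]
ee_rot: [0.707, -0.707, 0.001, -0.0]
ft_force: [-1.1, 0.1, 6.8]
grip_width: 0.101
```

Emit:
servo_tool --pt "0 0 0 -0.005 0 0 0" --pt "0 0 0 -0.02 0 0 0" --pt "0 0 0 -0.05 0 0 0" --pt "0 0 0 -0.08 0 0 0" --pt "0 0 0 -0.09 0 0 0" --pt "0 0 0 -0.09 0 0 0"

```text
clock: 3.78
position: [0.4435, -0.2733, 0.1418]
ee_rot: [0.707, -0.707, 0.001, -0.0]
ft_force: [0.3, -1.0, -0.8]
grip_width: 0.101
```

```bash
python3 look.py w2 .612,-.305,.05,.018,.026 .612,-.305,.025,.017,.024 .612,-.305,.06,.005,.026 .4416,-.2728,.05,.05,.2
```

```text
3.775 [ 443.5 -273.3  141.8] [ 1.e-04 -1.e+00  8.e-04] [ 0.27 -0.99 -0.76] 0.10149624413345042
n 788 circ [ 584.4 -305.2] 30.1 mean [ 576.4 -305.1   20.9]
none
n 2769 circ [ 587.  -304.9] 35.9 mean [ 578.3 -304.3   13.4]
n 21582 circ [ 448.1 -273.2] 43.9 mean [ 449.9 -273.4  176.9]
```

View pics/w2.png

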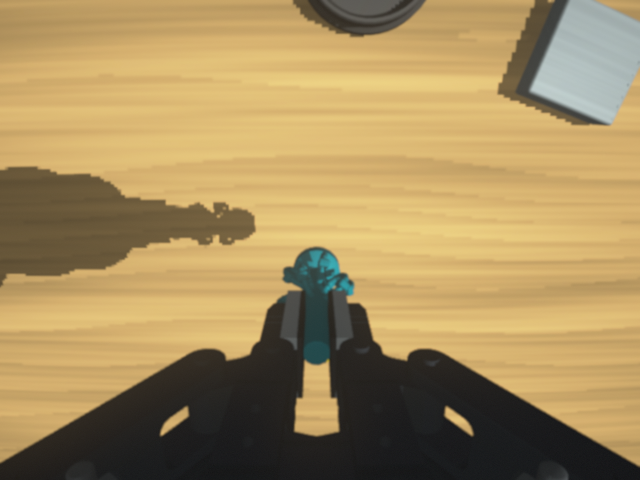

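Emit:
servo_tool --pt "0 0.002 -0.01 -0.005 0 0 0" --pt "0 0.008 -0.04 -0.015 0 0 0" --pt "0 0.016 -0.08 -0.025 0 0 0" --pt "0 0.024 -0.125 -0.03 0 0 0" --pt "0 0.029 -0.155 -0.03 0 0 0" --pt "0 0.0315 -0.168 -0.03 0 0 0" --pt "0 0.0315 -0.168 -0.03 0 0 0" --pt "0 0.0315 -0.168 -0.03 0 0 0"

```text
clock: 4.82
position: [0.6109, -0.3046, 0.1708]
ee_rot: [-0.707, 0.707, 0.0, -0.0]
ft_force: [-0.6, -0.4, -0.0]
grip_width: 0.102
```

```bash
python3 look.py w3 .612,-.305,.05,.018,.026 .612,-.305,.024,.015,.026 .612,-.305,.06,.005,.026 .6115,-.3048,.008,.175,.21
```

```text
4.825 [ 610.9 -304.6  170.8] [-0.e+00 -1.e+00 -3.e-04] [-0.59 -0.37 -0.03] 0.10217744169915857
n 2245 circ [ 612.4 -305.3] 41.2 mean [ 617.3 -305.4   20.5]
n 918 circ [ 612.9 -305.3] 20.3 mean [ 613.5 -305.3   18.3]
n 9249 circ [ 612.4 -305.3] 44.1 mean [ 617.  -305.3   13.2]
n 1783 circ [ 611.5 -304.8] 8.0 mean [ 611.6 -304.8  194.3]
```

View pics/w3.png

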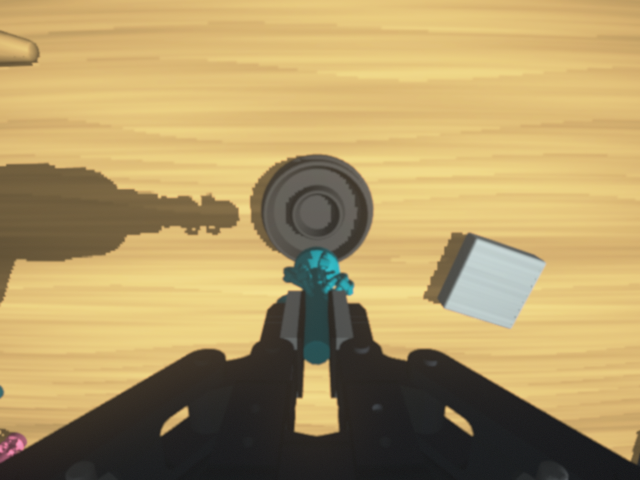

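```bash
cat > teal.py <<'E'
from h import *
import sys
o=np.load("w_o.npy",allow_pickle=True).item(); P=cloud("wrist",np.load("w_d.npy"),o)
im=cv2.imread(f"pics/{sys.argv[1]}.png"); x,y,_=o["position"]
h=cv2.cvtColor(im,cv2.COLOR_BGR2HSV); m=(h[...,0]>80)&(h[...,0]<105)&(h[...,1]>90)&(np.hypot(P[...,0]-x,P[...,1]-y)<.03)
q=P[m]; zt=np.percentile(q[:,2],99); print("z range",q[:,2].min(),zt)
for lo,hi in [(zt-.004,zt+.01),(zt-.03,zt-.022),(zt-.07,zt-.066),(zt-.078,zt-.07),(zt-.05,zt-.045)]:
    s=q[(q[:,2]>lo)&(q[:,2]<hi)]
    if len(s)>4:
        c,r=cv2.minEnclosingCircle(np.float32(s[:,:2])*1000); print(round(lo*1000),len(s),"circ",np.round(c,1),round(r,1),"TCP off",np.round(c-o["position"][:2]*1000,1))
E
python3 teal.py w3
```

```text
z range 0.11822382207629911 0.1966019853018252
193 570 circ [ 609.9 -304.6] 5.0 TCP off [-0.9  0. ]
167 19 circ [ 618.  -310.3] 6.9 TCP off [ 7.2 -5.7]
127 134 circ [ 613.4 -306.4] 8.0 TCP off [ 2.5 -1.8]
119 478 circ [ 610.1 -305.3] 11.8 TCP off [-0.7 -0.7]
147 473 circ [ 613.3 -306.1] 15.2 TCP off [ 2.5 -1.5]
```

Emit:
servo_tool --pt "0 0 -0.002 0.01 0 0 0" --pt "0 0 -0.002 0.04 0 0 0" --pt "0 0 -0.002 0.07 0 0 0" --pt "0 0 -0.002 0.085 0 0 0" --pt "0 0 -0.002 0.092 0 0 0" --pt "0 0 -0.002 0.097 0 0 0" --pt "0 0 -0.002 0.102 0 0 0" --pt "0 0 -0.002 0.105 0 0 0" --pt "0 0 -0.002 0.107 0 0 0" --pt "0 0 -0.002 0.107 0 0 0" --pt "0 0 -0.002 0.107 0 0 0"

```text
clock: 6.25
position: [0.6134, -0.3047, 0.0645]
ee_rot: [0.707, -0.707, 0.0, -0.0]
ft_force: [-0.3, -0.4, -0.2]
grip_width: 0.102
```

Emit:
servo_tool --pt "0 0 0 0.001 0 0 0" --pt "0 0 0 0.002 0 0 0" --pt "0 0 0 0.0025 0 0 0" --pt "0 0 0 0.0025 0 0 0"

```text
clock: 6.75
position: [0.6137, -0.3047, 0.0626]
ee_rot: [0.707, -0.707, 0.0, -0.0]
ft_force: [-1.7, 1.5, 4.7]
grip_width: 0.098
```

Emit:
servo_tool --pt "0.15 0 0 0 0 0 0" --pt "0.25 0 0 0 0 0 0" --pt "0.4 0 0 0 0 0 0" --pt "0.4 0 0 0 0 0 0" --pt "0.4 0 0 -0.01 0 0 0" --pt "0.4 0 0 -0.03 0 0 0" --pt "0.4 0 0 -0.07 0 0 0" --pt "0.4 0 0 -0.11 0 0 0" --pt "0.4 0 0 -0.13 0 0 0" --pt "0.4 0 0 -0.13 0 0 0"

```text
clock: 8.0
position: [0.614, -0.3049, 0.1937]
ee_rot: [0.707, -0.707, 0.001, -0.0]
ft_force: [0.1, 0.2, -0.5]
grip_width: 0.405
```

```bash
python3 look.py w4 .6125,-.305,.05,.018,.023; python3 teal.py w4
```

```text
8.0 [ 614.  -304.9  193.7] [ 2.0e-04 -1.0e+00  1.4e-03] [ 0.11  0.18 -0.47] 0.4048637609163424
n 2040 circ [ 612.4 -305.3] 41.2 mean [ 613.6 -305.2   20.5]
z range 0.008530823281920175 0.08857565054590312
85 182 circ [ 611.9 -305. ] 5.0 TCP off [-2.1 -0.1]
59 22 circ [ 615.2 -306.4] 3.1 TCP off [ 1.2 -1.5]
19 38 circ [ 609. -305.] 16.7 TCP off [-5.1 -0.2]
11 135 circ [ 607.  -305.9] 17.0 TCP off [-7. -1.]
39 356 circ [ 612.1 -304.8] 16.6 TCP off [-1.9  0.1]
```

View pics/w4.png

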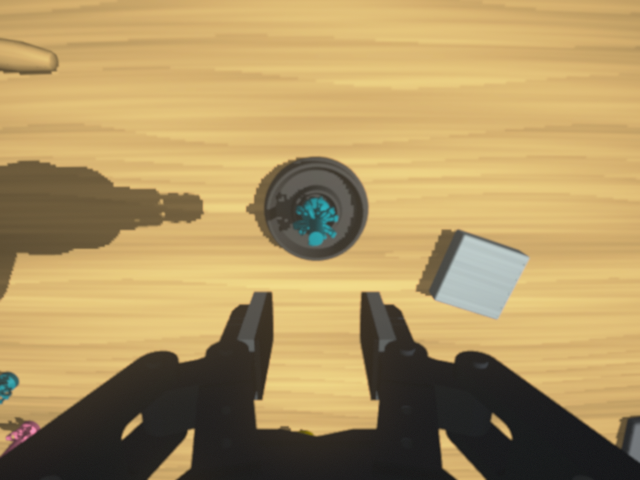

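The tall tree is seated upright: its top is at z 88.6 mm, centred in the base at about (316,215). Next is the short tree.

Emit:
servo_tool --pt "0.5 -0.015 0.009 0 0 0 0" --pt "0.5 -0.05 0.029 0 0 0 0" --pt "0.5 -0.1 0.057 0 0 0 0" --pt "0.5 -0.15 0.086 0.01 0 0 0" --pt "0.5 -0.2 0.115 0.015 0 0 0" --pt "0.5 -0.25 0.143 0.02 0 0 0" --pt "0.5 -0.29 0.166 0.02 0 0 0" --pt "0.5 -0.31 0.178 0.02 0 0 0" --pt "0.5 -0.316 0.181 0.02 0 0 0" --pt "0.5 -0.316 0.181 0.02 0 0 0" --pt "0.5 -0.316 0.181 0.02 0 0 0"

```text
clock: 9.43
position: [0.4327, 0.0102, 0.1716]
ee_rot: [-0.707, 0.708, 0.0, -0.0]
ft_force: [-0.3, 0.0, -0.6]
grip_width: 0.501
```

```bash
python3 look.py w5 .432,.011,.02,.05,.06; python3 teal.py w5
```

```text
9.425 [432.7  10.2 171.6] [-1.7e-03 -1.0e+00 -3.0e-04] [-0.26  0.03 -0.57] 0.5012056109295525
n 168 circ [432.9  10.4] 5.0 mean [433.1  10.3  53.3]
z range 0.005420907816438392 0.0547161600386888
51 137 circ [433.3  10.3] 4.5 TCP off [0.6 0.1]
25 8 circ [435.4   6.7] 1.2 TCP off [ 2.7 -3.5]
5 36 circ [434.4   8.3] 8.0 TCP off [ 1.6 -1.8]
```

Emit:
servo_tool --pt "0.5 0 0 0.02 0 0 0" --pt "0.5 0 0 0.06 0 0 0" --pt "0.5 0 0 0.1 0 0 0" --pt "0.5 0 0 0.125 0 0 0" --pt "0.5 0 0 0.138 0 0 0" --pt "0.5 0 0 0.142 0 0 0" --pt "0.2 0 0 0.142 0 0 0" --pt "0 0 0 0.142 0 0 0" --pt "0 0 0 0.142 0 0 0" --pt "0 0 0 0.142 0 0 0" --pt "0 0 0 0.142 0 0 0" --pt "0 0 0 0.142 0 0 0" --grip_force 30

```text
clock: 10.98
position: [0.433, 0.0113, 0.0305]
ee_rot: [0.707, -0.707, 0.001, -0.0]
ft_force: [-0.6, -1.1, 6.8]
grip_width: 0.099
```

Emit:
servo_tool --pt "0 0 0 -0.01 0 0 0" --pt "0 0 0 -0.03 0 0 0" --pt "0 0 0 -0.07 0 0 0" --pt "0 0 0 -0.11 0 0 0" --pt "0 -0.005 -0.02 -0.12 0 0 0" --pt "0 -0.012 -0.07 -0.12 0 0 0" --pt "0 -0.021 -0.125 -0.12 0 0 0" --pt "0 -0.027 -0.165 -0.12 0 0 0" --pt "0 -0.029 -0.18 -0.12 0 0 0" --pt "0 -0.029 -0.183 -0.12 0 0 0" --pt "0 -0.029 -0.183 -0.12 0 0 0" --pt "0 -0.029 -0.183 -0.12 0 0 0"

```text
clock: 12.48
position: [0.6147, 0.0401, 0.1502]
ee_rot: [0.707, -0.707, 0.0, 0.0]
ft_force: [0.7, -0.4, 0.7]
grip_width: 0.102
```

```bash
python3 look.py w6 .616,.04,.045,.018,.023 .616,.04,.05,.005,.026; python3 teal.py w6
```

```text
12.475 [614.7  40.1 150.2] [ 1.e-04 -1.e+00  5.e-04] [ 0.75 -0.38  0.69] 0.10236403308227765
n 2330 circ [616.9  38.9] 34.3 mean [618.1  39.   20.4]
n 7919 circ [617.2  39.1] 37.1 mean [619.3  39.1  14. ]
z range 0.12068866182126925 0.17405939135317391
170 539 circ [614.9  39.9] 4.7 TCP off [ 0.3 -0.2]
144 38 circ [618.4  39.3] 2.4 TCP off [ 3.8 -0.8]
124 366 circ [617.4  39.6] 8.7 TCP off [ 2.7 -0.5]
```

View pics/w6.png

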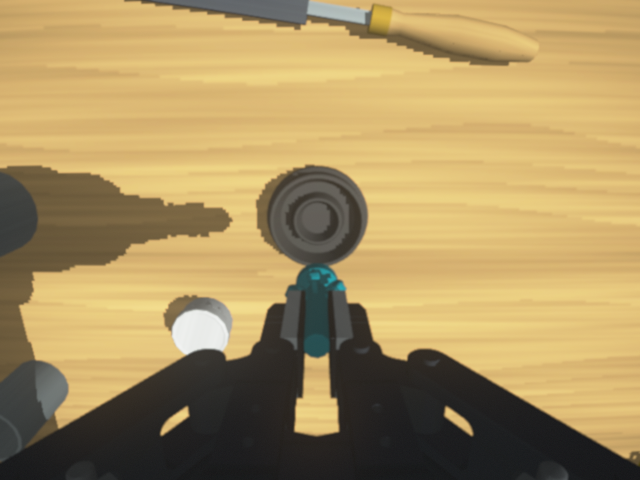

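Emit:
servo_tool --pt "0 0.001 -0.002 0.01 0 0 0" --pt "0 0.001 -0.002 0.04 0 0 0" --pt "0 0.001 -0.002 0.07 0 0 0" --pt "0 0.001 -0.002 0.088 0 0 0" --pt "0 0.001 -0.002 0.095 0 0 0" --pt "0 0.001 -0.002 0.1 0 0 0" --pt "0 0.001 -0.002 0.104 0 0 0" --pt "0 0.001 -0.002 0.107 0 0 0" --pt "0 0.001 -0.002 0.109 0 0 0" --pt "0 0.001 -0.002 0.109 0 0 0" --pt "0 0.001 -0.002 0.109 0 0 0"

```text
clock: 13.9
position: [0.6174, 0.0394, 0.041]
ee_rot: [0.707, -0.707, 0.0, -0.0]
ft_force: [0.2, -0.1, -0.0]
grip_width: 0.105
```

Emit:
servo_tool --pt "0 0 0 0.001 0 0 0" --pt "0 0 0 0.0015 0 0 0" --pt "0 0 0 0.0015 0 0 0"

```text
clock: 14.28
position: [0.6179, 0.0394, 0.0406]
ee_rot: [0.707, -0.707, 0.001, -0.0]
ft_force: [-2.8, -0.9, 9.5]
grip_width: 0.1
```

Contact at 9.5 N, so the foot is seated. I'll release and rise.

Emit:
servo_tool --pt "0.15 0 0 -0.001 0 0 0" --pt "0.25 0 0 -0.001 0 0 0" --pt "0.4 0 0 -0.001 0 0 0" --pt "0.4 0 0 -0.001 0 0 0" --pt "0.4 0 0 -0.015 0 0 0" --pt "0.4 0 0 -0.04 0 0 0" --pt "0.4 0 0 -0.08 0 0 0" --pt "0.4 0 0 -0.12 0 0 0" --pt "0.4 0 0 -0.14 0 0 0" --pt "0.4 0 0 -0.14 0 0 0"

```text
clock: 15.52
position: [0.6179, 0.0395, 0.1808]
ee_rot: [0.707, -0.707, 0.001, -0.001]
ft_force: [-0.1, -0.7, -0.5]
grip_width: 0.402
```

```bash
python3 look.py w7 .617,.04,.045,.018,.023; python3 teal.py w7
```

```text
15.525 [617.9  39.5 180.8] [ 1.e-04 -1.e+00  1.e-04] [-0.08 -0.68 -0.47] 0.4020546792697157
n 1924 circ [617.  39.] 34.2 mean [618.   39.2  20.4]
z range 0.009044483740423381 0.06432960520132114
60 167 circ [617.2  38.8] 5.0 TCP off [-0.7 -0.7]
34 21 circ [620.5  37.4] 3.3 TCP off [ 2.6 -2.1]
14 112 circ [613.   38.5] 13.9 TCP off [-4.9 -1. ]
```

The short tree is seated: its top is at z 64.3 mm, centred to within 0.3 mm. Next is the large flask.

Emit:
servo_tool --pt "1 -0.01 0 -0.005 0 0 0" --pt "1 -0.04 0 -0.015 0 0 0" --pt "1 -0.09 0 -0.02 0 0 0" --pt "1 -0.14 0 -0.03 0 0 0" --pt "1 -0.19 -0.001 -0.03 0 0 0" --pt "1 -0.225 -0.001 -0.03 0 0 0" --pt "1 -0.243 -0.001 -0.03 0 0 0" --pt "1 -0.246 -0.001 -0.03 0 0 0" --pt "1 -0.246 -0.001 -0.03 0 0 0" --pt "1 -0.246 -0.001 -0.03 0 0 0"

```text
clock: 16.82
position: [0.6189, 0.2836, 0.2094]
ee_rot: [-0.706, 0.708, -0.0, -0.0]
ft_force: [-1.7, 0.3, -0.6]
grip_width: 1.002
```

```bash
python3 look.py w8 .619,.286,.045,.086,.095 .619,.286,.045,.08,.1
```

```text
16.825 [618.9 283.6 209.4] [-2.1e-03 -1.0e+00  8.0e-04] [-1.68  0.28 -0.63] 1.0020165326628934
n 1361 circ [620.7 286.3] 31.9 mean [620.9 286.4  89.2]
n 1755 circ [620.8 286.4] 32.0 mean [618.9 286.5  87.8]
```

View pics/w8.png

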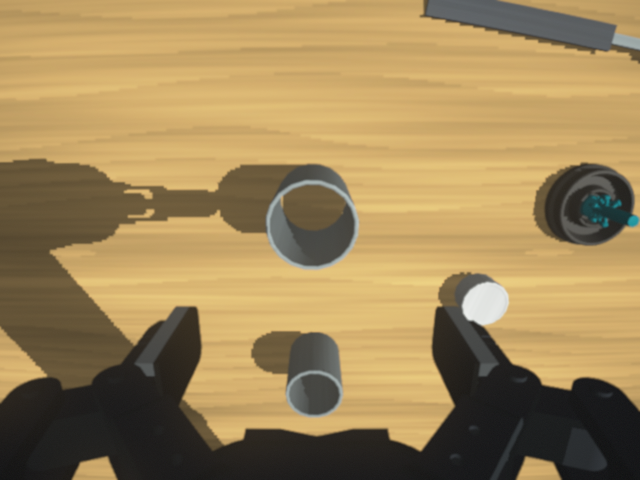

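Emit:
servo_tool --pt "1 -0.003 -0.002 0.015 0 0 0" --pt "1 -0.003 -0.002 0.05 0 0 0" --pt "1 -0.003 -0.002 0.09 0 0 0" --pt "1 -0.003 -0.002 0.125 0 0 0" --pt "1 -0.003 -0.002 0.15 0 0 0" --pt "1 -0.003 -0.002 0.16 0 0 0" --pt "1 -0.003 -0.002 0.16 0 0 0" --pt "0.85 -0.003 -0.002 0.16 0 0 0" --pt "0.7 -0.003 -0.002 0.16 0 0 0" --pt "0.5 -0.003 -0.002 0.16 0 0 0" --pt "0.5 -0.003 -0.002 0.16 0 0 0" --pt "0.5 -0.003 -0.002 0.16 0 0 0" --pt "0.5 -0.003 -0.002 0.16 0 0 0" --grip_force 60

```text
clock: 18.5
position: [0.6211, 0.2885, 0.0511]
ee_rot: [-0.707, 0.707, -0.001, 0.001]
ft_force: [-2.2, -1.6, 4.5]
grip_width: 0.733
```

Emit:
servo_tool --pt "0.5 0 0 -0.005 0 0 0" --pt "0.5 0 0 -0.02 0 0 0" --pt "0.5 0 0 -0.05 0 0 0" --pt "0.5 0 0 -0.09 0 0 0" --pt "0.5 0 0 -0.12 0 0 0" --pt "0.5 0 0 -0.14 0 0 0" --pt "0.5 0 0 -0.14 0 0 0" --pt "0.5 0 0 -0.14 0 0 0"

```text
clock: 19.5
position: [0.6197, 0.288, 0.1877]
ee_rot: [0.707, -0.707, -0.0, 0.001]
ft_force: [-0.3, 0.1, -5.1]
grip_width: 0.735
```

```bash
python3 look.py w9 .621,.288,.045,.222,.236
```

```text
19.5 [619.7 288.  187.7] [ 3.0e-04 -1.0e+00  1.1e-03] [-0.26  0.06 -5.12] 0.7346681572316881
n 8404 circ [627.4 288. ] 44.5 mean [628.6 287.8 226.5]
```

View pics/w9.png

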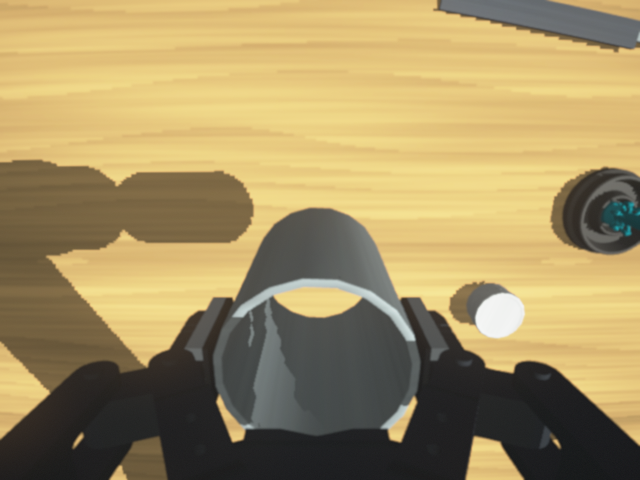

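The flask is held upright, with its rim at about (316,355). I'll fit its axis from the visible outer wall.

```bash
cat > cyl.py <<'E'
from h import *
import sys
from scipy.optimize import least_squares
r,H=float(sys.argv[1]),float(sys.argv[2])
o=np.load("w_o.npy",allow_pickle=True).item(); P=cloud("wrist",np.load("w_d.npy"),o).reshape(-1,3)
p=o["position"]; q=(P-p)[(np.isfinite(P[:,2]))]
m=(q[:,0]>.004)&(np.abs(q[:,1])<r*.85)&(np.hypot(q[:,0],q[:,1])<r+.008)&(np.hypot(q[:,0],q[:,1])>r-.008)&(q[:,2]<.03)&(q[:,2]>-.09); q=q[m]
f=lambda s:np.hypot(q[:,0]-s[0]-s[2]*q[:,2],q[:,1]-s[1]-s[3]*q[:,2])-r
s=least_squares(f,[0,0,0,0],loss="soft_l1",f_scale=.001).x
print("n",len(q),"rms mm",1e3*np.sqrt(np.median(f(s)**2)),"zmin",round(p[2]+np.percentile(q[:,2],.5),4),"tilt deg x,y",np.degrees(s[2:]).round(2))
zb=-float(sys.argv[3]); print("bottom centre rel TCP mm",np.round(1e3*(s[:2]+s[2:]*zb),2),"at TCP level",np.round(s[:2]*1e3,2))
E
python3 cyl.py .032 .09 .05
```

```text
n 7327 rms mm 0.142837501960133 zmin 0.1374 tilt deg x,y [0.3  0.62]
bottom centre rel TCP mm [-0.92 -1.02] at TCP level [-0.66 -0.47]
```

Emit:
servo_tool --pt "0.5 0.01 0 0 0 0 0" --pt "0.5 0.035 0 0 0 0 0" --pt "0.5 0.075 0 0 0 0 0" --pt "0.5 0.12 0 0 0 0 0" --pt "0.5 0.165 0.001 0 0 0 0" --pt "0.5 0.21 0.001 0 0 0 0" --pt "0.5 0.255 0.002 0 0 0 0" --pt "0.5 0.3 0.003 0 0 0 0" --pt "0.5 0.345 0.004 0 0 0 0" --pt "0.5 0.39 0.005 0 0 0 0" --pt "0.5 0.435 0.006 0 0 0 0" --pt "0.5 0.48 0.007 0 0 0 0" --pt "0.5 0.525 0.008 0 0 0 0" --pt "0.5 0.56 0.008 0 0 0 0" --pt "0.5 0.583 0.008 0 0 0 0" --pt "0.5 0.592 0.008 0 0 0 0" --pt "0.5 0.593 0.008 0 0 0 0" --pt "0.5 0.593 0.008 0 0 0 0" --pt "0.5 0.593 0.008 0 0 0 0"

```text
clock: 21.92
position: [0.6127, -0.3032, 0.1895]
ee_rot: [0.708, -0.706, 0.0, -0.0]
ft_force: [0.5, -0.2, -5.8]
grip_width: 0.735
```

```bash
python3 look.py w10 .612,-.305,.05,.018,.026 .612,-.305,.06,.005,.026; python3 cyl.py .032 .09 .05
```

```text
21.925 [ 612.7 -303.2  189.5] [ 1.9e-03 -1.0e+00 -3.0e-04] [ 0.51 -0.15 -5.85] 0.734970183489064
n 1338 circ [ 612.4 -305.2] 41.1 mean [ 630.7 -305.5   20.5]
n 5004 circ [ 612.5 -305.4] 44.1 mean [ 630.  -305.5   13.5]
n 7317 rms mm 0.1396067311033311 zmin 0.1395 tilt deg x,y [0.17 0.52]
bottom centre rel TCP mm [-0.81 -0.87] at TCP level [-0.66 -0.42]
```

View pics/w10.png

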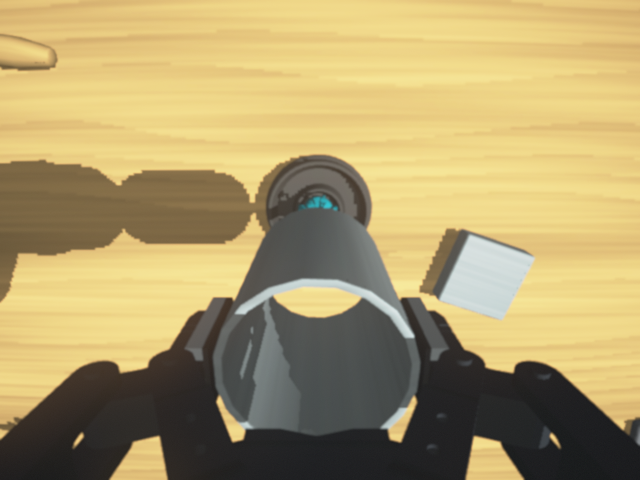

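Emit:
servo_tool --pt "0.5 0.001 -0.0005 0.01 0 0 0" --pt "0.5 0.001 -0.0005 0.035 0 0 0" --pt "0.5 0.001 -0.0005 0.06 0 0 0" --pt "0.5 0.001 -0.0005 0.085 0 0 0" --pt "0.5 0.001 -0.0005 0.103 0 0 0" --pt "0.5 0.001 -0.0005 0.112 0 0 0" --pt "0.5 0.001 -0.0005 0.115 0 0 0" --pt "0.5 0.001 -0.0005 0.115 0 0 0" --pt "0.5 0.001 -0.0005 0.115 0 0 0"

```text
clock: 23.1
position: [0.6133, -0.3058, 0.0752]
ee_rot: [0.707, -0.707, 0.001, -0.0]
ft_force: [-0.2, -0.1, -4.6]
grip_width: 0.734
```

```bash
python3 look.py w11 .612,-.305,.06,.005,.023; python3 cyl.py .032 .09 .05
```

```text
23.1 [ 613.3 -305.8   75.2] [ 1.e-04 -1.e+00  7.e-04] [-0.16 -0.06 -4.56] 0.7343219784237071
n 6373 circ [ 612.9 -305.3] 44.1 mean [ 633.  -303.8   14.2]
n 9645 rms mm 0.35307753858716123 zmin 0.0086 tilt deg x,y [-0.74  0.51]
bottom centre rel TCP mm [ 0.08 -0.83] at TCP level [-0.56 -0.39]
```

Emit:
servo_tool --pt "0.5 -0.001 0 0.003 0 0 0" --pt "0.5 -0.001 0 0.006 0 0 0" --pt "0.5 -0.001 0 0.009 0 0 0" --pt "0.5 -0.001 0 0.011 0 0 0" --pt "0.5 -0.001 0 0.013 0 0 0" --pt "0.5 -0.001 0 0.013 0 0 0"

```text
clock: 23.9
position: [0.6129, -0.3047, 0.0614]
ee_rot: [0.707, -0.707, 0.0, -0.0]
ft_force: [-0.2, -0.8, -4.3]
grip_width: 0.732
```

Emit:
servo_tool --pt "0.5 0 0 0.001 0 0 0" --pt "0.5 0 0 0.002 0 0 0" --pt "0.5 0 0 0.002 0 0 0"

```text
clock: 24.28
position: [0.6133, -0.3048, 0.0611]
ee_rot: [0.707, -0.707, 0.001, -0.0]
ft_force: [-5.1, 1.1, 8.9]
grip_width: 0.733
```

Emit:
servo_tool --pt "0.76 0 0 -0.0005 0 0 0" --pt "0.82 0 0 -0.0005 0 0 0" --pt "1 0 0 -0.0005 0 0 0" --pt "1 0 0 -0.0005 0 0 0" --pt "1 0 0 -0.0005 0 0 0" --pt "1 0 0 -0.02 0 0 0" --pt "1 0 0 -0.06 0 0 0" --pt "1 0 0 -0.11 0 0 0" --pt "1 0 0 -0.15 0 0 0" --pt "1 0 0 -0.16 0 0 0" --pt "1 0 0 -0.16 0 0 0"

```text
clock: 25.65
position: [0.6131, -0.3047, 0.2204]
ee_rot: [0.707, -0.707, 0.001, -0.0]
ft_force: [-0.3, -0.4, -0.3]
grip_width: 0.997
```

```bash
cat > fl.py <<'E'
from h import *
import sys
x,y,ro=map(float,sys.argv[1:4])
o=np.load("w_o.npy",allow_pickle=True).item(); P=cloud("wrist",np.load("w_d.npy"),o).reshape(-1,3)
m=(np.hypot(P[:,0]-x,P[:,1]-y)<ro+.006)&(P[:,2]>.04); q=P[m]; zt=np.percentile(q[:,2],98); s=q[q[:,2]>zt-.003]
A=np.c_[s[:,:2]-s[:,:2].mean(0),np.ones(len(s))]; c=np.linalg.lstsq(A,s[:,2],rcond=None)[0]
e,r=cv2.minEnclosingCircle(np.float32(s[:,:2])*1000); print("rim z",c[2]*1000,"tilt deg",np.degrees(c[:2]).round(2),"centre",np.round(e,1),round(r,1))
E
python3 look.py w12 .612,-.305,.06,.005,.0235; python3 fl.py .612 -.305 .032; python3 teal.py w12
```

```text
25.65 [ 613.1 -304.7  220.4] [ 2.e-04 -1.e+00  8.e-04] [-0.32 -0.39 -0.26] 0.9967828891809983
n 3551 circ [ 612.6 -305.3] 44.1 mean [ 623.6 -305.2   14.6]
rim z 311.4820420886642 tilt deg [ 4.787e+01 -4.000e-02] centre [ 630.1 -304.7] 31.6
z range 0.008432200980887206 0.08834386502894095
84 152 circ [ 612.1 -304.8] 4.9 TCP off [-0.9 -0.2]
58 17 circ [ 614.  -305.1] 4.2 TCP off [ 1.  -0.4]
18 28 circ [ 609.1 -301.1] 13.9 TCP off [-4.   3.6]
10 105 circ [ 603.7 -303.4] 19.6 TCP off [-9.4  1.3]
38 274 circ [ 611.9 -305. ] 16.8 TCP off [-1.2 -0.3]
```

View pics/w12.png

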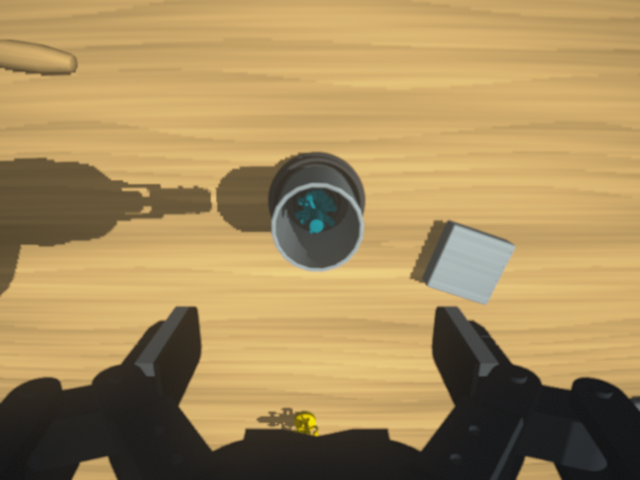

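```bash
sed -i 's/&(P\[:,2\]>.04)/\&(P[:,2]>.04)\&(P[:,2]<.12)/' fl.py; python3 fl.py .612 -.305 .032
```

```text
rim z 99.3961539941121 tilt deg [0.07 0.15] centre [ 613.2 -305.7] 32.0
```

Emit:
servo_tool --pt "1 -0.02 0.005 0 0 0 0" --pt "1 -0.06 0.015 0 0 0 0" --pt "1 -0.11 0.028 0 0 0 0" --pt "1 -0.165 0.042 0 0 0 0" --pt "1 -0.22 0.056 0 0 0 0" --pt "1 -0.275 0.07 0.005 0 0 0" --pt "1 -0.33 0.084 0.01 0 0 0" --pt "1 -0.385 0.098 0.015 0 0 0" --pt "1 -0.44 0.112 0.02 0 0 0" --pt "1 -0.49 0.125 0.025 0 0 0" --pt "1 -0.54 0.138 0.03 0 0 0" --pt "1 -0.575 0.147 0.03 0 0 0" --pt "1 -0.588 0.15 0.03 0 0 0" --pt "1 -0.591 0.151 0.03 0 0 0" --pt "1 -0.591 0.151 0.03 0 0 0" --pt "1 -0.591 0.151 0.03 0 0 0"

```text
clock: 27.7
position: [0.4624, 0.285, 0.1892]
ee_rot: [-0.706, 0.708, -0.0, -0.0]
ft_force: [0.7, -0.6, -0.3]
grip_width: 1.0
```

```bash
python3 look.py w13 .462,.286,.035,.06,.07; python3 fl.py .462 .286 .025
```

```text
27.7 [462.4 285.  189.2] [-1.9e-03 -1.0e+00  7.0e-04] [ 0.67 -0.6  -0.3 ] 1.0004330932530348
n 998 circ [462.5 285.5] 25.0 mean [462.7 285.7  63.2]
rim z 63.4095286675405 tilt deg [0.11 0.05] centre [462.5 285.7] 25.0
```

Emit:
servo_tool --pt "1 0 0 0.015 0 0 0" --pt "1 -0.0005 0 0.05 0 0 0" --pt "1 -0.0005 0 0.09 0 0 0" --pt "1 -0.0005 0 0.125 0 0 0" --pt "1 -0.0005 0 0.15 0 0 0" --pt "1 -0.0005 0 0.16 0 0 0" --pt "1 -0.0005 0 0.16 0 0 0" --pt "0.8 -0.0005 0 0.16 0 0 0" --pt "0.6 -0.0005 0 0.16 0 0 0" --pt "0.4 -0.0005 0 0.16 0 0 0" --pt "0.35 -0.0005 0 0.16 0 0 0" --pt "0.35 -0.0005 0 0.16 0 0 0" --pt "0.35 -0.0005 0 0.16 0 0 0" --pt "0.35 -0.0005 0 0.16 0 0 0" --grip_force 50

```text
clock: 29.5
position: [0.4624, 0.2869, 0.0305]
ee_rot: [0.707, -0.707, 0.001, -0.001]
ft_force: [-1.9, -2.6, 8.0]
grip_width: 0.577
```

Emit:
servo_tool --pt "0.35 0 0 -0.005 0 0 0" --pt "0.35 0 0 -0.02 0 0 0" --pt "0.35 0 0 -0.05 0 0 0" --pt "0.35 0 0 -0.09 0 0 0" --pt "0.35 0 0 -0.12 0 0 0" --pt "0.35 0 0 -0.14 0 0 0" --pt "0.35 0 0 -0.14 0 0 0" --pt "0.35 0 0 -0.14 0 0 0"

```text
clock: 30.5
position: [0.4613, 0.2864, 0.1682]
ee_rot: [0.707, -0.707, -0.0, 0.001]
ft_force: [0.1, -0.4, -3.8]
grip_width: 0.579
```

```bash
python3 look.py w14; python3 cyl.py .025 .064 .03
```

```text
30.5 [461.3 286.4 168.2] [ 1.e-04 -1.e+00  9.e-04] [ 0.07 -0.36 -3.8 ] 0.578895969669826
n 5786 rms mm 0.1497879957397125 zmin 0.1382 tilt deg x,y [0.16 0.1 ]
bottom centre rel TCP mm [-0.3  -0.29] at TCP level [-0.22 -0.24]
```

Emit:
servo_tool --pt "0.35 0.01 -0.006 0 0 0 0" --pt "0.35 0.035 -0.022 0 0 0 0" --pt "0.35 0.075 -0.047 0 0 0 0" --pt "0.35 0.115 -0.073 0 0 0 0" --pt "0.35 0.155 -0.098 0 0 0 0" --pt "0.35 0.195 -0.123 0 0 0 0" --pt "0.35 0.225 -0.142 0 0 0 0" --pt "0.35 0.242 -0.153 0 0 0 0" --pt "0.35 0.247 -0.156 0 0 0 0" --pt "0.35 0.247 -0.156 0 0 0 0" --pt "0.35 0.247 -0.156 0 0 0 0"

```text
clock: 31.92
position: [0.6172, 0.0416, 0.1695]
ee_rot: [0.708, -0.706, -0.0, -0.0]
ft_force: [-0.5, 0.2, -2.8]
grip_width: 0.577
```

```bash
python3 look.py w15 .617,.039,.05,.005,.026;  python3 cyl.py .025 .064 .03
```

```text
31.925 [617.2  41.6 169.5] [ 2.3e-03 -1.0e+00 -4.0e-04] [-0.55  0.2  -2.79] 0.5765800856490492
n 5032 circ [617.3  39.1] 37.0 mean [627.   38.9  14.3]
n 5775 rms mm 0.1462785244485086 zmin 0.1395 tilt deg x,y [0.09 0.04]
bottom centre rel TCP mm [-0.29 -0.23] at TCP level [-0.24 -0.21]
```

View pics/w15.png

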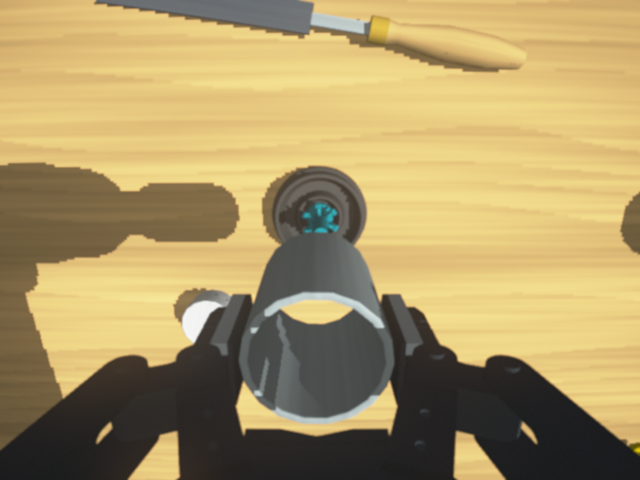

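Emit:
servo_tool --pt "0.35 0.001 0 0.01 0 0 0" --pt "0.35 0.001 0 0.035 0 0 0" --pt "0.35 0.001 0 0.06 0 0 0" --pt "0.35 0.001 0 0.085 0 0 0" --pt "0.35 0.001 0 0.103 0 0 0" --pt "0.35 0.001 0 0.112 0 0 0" --pt "0.35 0.001 0 0.115 0 0 0" --pt "0.35 0.001 0 0.115 0 0 0" --pt "0.35 0.001 0 0.115 0 0 0"

```text
clock: 33.1
position: [0.6183, 0.0389, 0.0551]
ee_rot: [0.707, -0.707, 0.0, -0.0]
ft_force: [0.1, -0.5, -3.5]
grip_width: 0.58
```

```bash
python3 look.py w16 .617,.039,.05,.005,.0235;  python3 cyl.py .025 .064 .03
```

```text
33.1 [618.3  38.9  55.1] [ 1.e-04 -1.e+00  1.e-04] [ 0.06 -0.55 -3.54] 0.5797842738052829
n 6530 circ [617.2  39.1] 37.2 mean [633.6  39.5  14.4]
n 8109 rms mm 0.3946571175602945 zmin 0.0086 tilt deg x,y [-1.11  0.15]
bottom centre rel TCP mm [ 0.58 -0.32] at TCP level [-0.   -0.24]
```

Emit:
servo_tool --pt "0.35 -0.0005 0.001 0.003 0 0 0" --pt "0.35 -0.0005 0.001 0.006 0 0 0" --pt "0.35 -0.0005 0.001 0.009 0 0 0" --pt "0.35 -0.0005 0.001 0.0115 0 0 0" --pt "0.35 -0.0005 0.001 0.0135 0 0 0" --pt "0.35 -0.0005 0.001 0.0145 0 0 0" --pt "0.35 -0.0005 0.001 0.0145 0 0 0"

```text
clock: 34.02
position: [0.6169, 0.0394, 0.0407]
ee_rot: [0.707, -0.707, 0.0, 0.0]
ft_force: [-4.2, -1.2, 6.7]
grip_width: 0.576
```

Contact, at seated height. Releasing.

Emit:
servo_tool --pt "0.6 0 0 0 0 0 0" --pt "0.68 0 0 0 0 0 0" --pt "0.9 0 0 0 0 0 0" --pt "1 0 0 0 0 0 0" --pt "1 0 0 0 0 0 0" --pt "1 0 0 -0.02 0 0 0" --pt "1 0 0 -0.06 0 0 0" --pt "1 0 0 -0.11 0 0 0" --pt "1 0 0 -0.15 0 0 0" --pt "1 0 0 -0.16 0 0 0" --pt "1 0 0 -0.16 0 0 0"

```text
clock: 35.4
position: [0.617, 0.0395, 0.2008]
ee_rot: [0.707, -0.707, 0.001, -0.0]
ft_force: [0.7, 0.0, -0.8]
grip_width: 0.997
```

```bash
python3 look.py w17 .617,.039,.05,.005,.0235; python3 fl.py .617 .039 .025; python3 teal.py w17
python3 - <<'E'
from h import *
p,d=eyes.camera("top"); cv2.imwrite("pics/top2.png",p); P=cloud("top",d)
for n,(u0,u1,v0,v1) in dict(L=(400,475,175,260),S=(235,305,185,260)).items():
    q=P[v0:v1,u0:u1].reshape(-1,3); q=q[(q[:,2]>.06)&(q[:,2]<.12)]; zt=np.percentile(q[:,2],97); s=q[q[:,2]>zt-.004]
    A=np.c_[s[:,:2]-s[:,:2].mean(0),np.ones(len(s))]; c=np.linalg.lstsq(A,s[:,2],rcond=None)[0]; print(n,c[2],np.degrees(c[:2]))
p,d=eyes.camera("scene"); cv2.imwrite("pics/scene2.png",cv2.resize(p[140:440,200:560],(720,600)))
E
```

```text
35.4 [617.   39.5 200.8] [ 2.e-04 -1.e+00  2.e-04] [ 0.67  0.01 -0.77] 0.996573392681685
n 3154 circ [617.   39.1] 37.1 mean [626.5  39.2  15.2]
rim z 73.33886216319941 tilt deg [0.   0.18] centre [616.8  39.1] 25.0
z range 0.009256438093938835 0.06468683446157912
61 145 circ [617.4  39. ] 5.0 TCP off [ 0.5 -0.5]
15 79 circ [612.3  38.7] 13.0 TCP off [-4.6 -0.8]
L 0.09972703804751272 [0.14641952 0.27276173]Traceback (most recent call last):
  File "<stdin>", line 4, in <module>
    return _quantile_unchecked(
        a, q, axis, out, overwrite_input, method, keepdims, weights)
    return _ureduce(a,
                    func=_quantile_ureduce_func,
    ...<5 lines>...
                    overwrite_input=overwrite_input,
                    method=method)
    r = func(a, **kwargs)
    result = _quantile(arr,
                       quantiles=q,
    ...<2 lines>...
                       out=out,
                       weights=wgt)
    slices_having_nans = np.isnan(arr[-1, ...])
                                  ~~~^^^^^^^^^
IndexError: index -1 is out of bounds for axis 0 with size 0
```

View pics/w17.png

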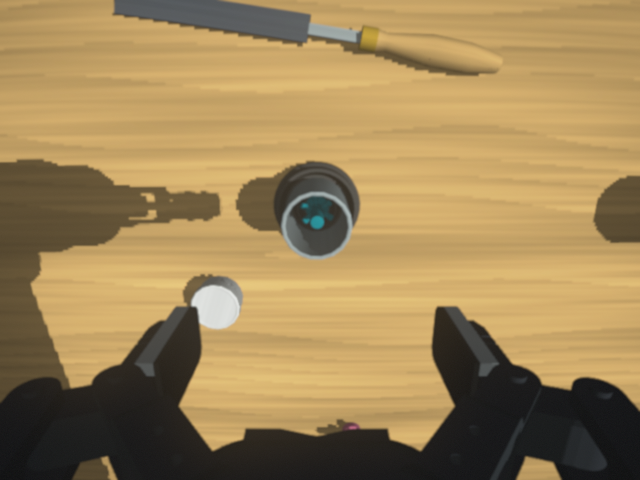

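```bash
python3 -c "
from workcell import ticket; print(ticket.hand_in())"
```

```text
the job is handed in; nothing more can be done
None
```

The job is handed in. Both trees stand in their bases, and each flask went over its tree only after the tree was in. It took about 35 s of robot time.

| | Tall tree, large base and flask | Short tree, small base and flask |
|---|---|---|
| Tree top height | 88.3 mm (expected 88) | 64.7 mm (expected 64) |
| Tree off base centre | under 1 mm | under 1 mm |
| Flask rim height | 99.4 mm (expected 100) | 73.3 mm (expected 74) |
| Flask tilt | under 0.2° | under 0.2° |

- **Flask seating:** the wrist camera also read the small flask's rim about 0.6 mm low while it still stood on the bench. Both rims are about 10 mm higher than they were there, which matches standing on the base floor.
- **Bystanders and look-alikes:** I never reached for the file, block, tin, yellow tree or pink tree. The file, block and tin look undisturbed in the close-up pictures taken after the flasks went in. I didn't measure their positions again.
- **Checks that failed:** the last top-camera check confirmed the large flask (99.7 mm, tilt under 0.3°) but found no points for the small one, probably because the arm was in the way. The script stopped there, so the planned final scene picture wasn't taken. The small flask's result therefore rests on the wrist camera alone.

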